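# Unlock the transit drawer and take out the strip carton

## Task

The bus is parked, so unlock the transit drawer: pull its spring plunger knob up, twist it and let it down into a rest notch so that it stays retracted by itself. Then pull the drawer out to its stop, take the strip carton out and set it down flat, same side up, inside the steel dressing tray. Leave the drawer open and the knob parked, and do not disturb the stapler, the label roll or the gel bottle.

Things in the scene. Friction and masses are not known exactly. Their poses are not given: they have to be found in the camera images.
- locker: White metal transit locker, 200 x 160 x 60 mm (x, y, z), fixed to the worktop (four 3 mm feet stick out 20 mm at its long sides). Origin at the centre of its underside; z up; the drawer front looks along its own -x. A crown-shaped steel collar (62 mm wide, top at z 83 mm) stands on its roof on the axis x = +45 mm, y = 0 and carries the plunger knob.
- knob_lift (a joint): Height in m by which the spring plunger is pulled straight up, 0 (down, locking pin in the drawer) to 0.020. A spring pulls it down with about 5 N at 0 and 11 N at the top, its weight included. Pulled up at least 0.014 it turns freely over the crown's teeth; in a rest notch it stays at 0.009, its pin clear of the drawer.
- knob_turn (a joint): Turn of the knob in rad about the vertical, counter-clockwise from above positive, limits -1.3 to 1.3. At 0 the wing lies along the locker's x and a deep slot stops it turning. Shallow rest notches are at +1.05 and -1.05 (60 degrees; either will do), 4 mm below the tooth tops, about 0.07 rad play; between them the key rides on the teeth at lift 0.013. Light friction.
- knob_grip (a point): Grip point in the knob's black wing (70 mm long, 12 mm thick, 34 mm high), on the turning axis, 10 mm below the wing's top edge and 24 mm above its bottom edge, where a round flange 34 mm wide begins. x runs along the wing, y across it, z up. It moves and turns with the knob; 118 mm above the worktop when the knob is down.
- drawer (a joint): Drawer opening in m, 0 (shut) to 0.125 (at its stop); it slides along the locker's -x. While the pin is down it moves no more than about 3 mm. About 2 N of sliding friction, no spring; it stays where it is left.
- drawer_handle (a point): Middle of the drawer's steel bar handle: a round bar 11 mm thick and 100 mm long, along the locker's y, 35 mm in front of the drawer front and 40 mm above the worktop; its axes are the locker's. The drawer front is 58 mm high at its top edge and the two legs are near the bar's ends.
- strip_carton: Small carton, 45 x 85 x 30 mm (x, y, z), about 60 g, loose in the drawer. Origin at the centre of its underside, z up. The drawer's compartment (shut) spans x -92 to +28 mm and y -68 to +68 mm in the locker's frame, floor 13 mm and wall tops 46 mm above the worktop; the carton starts near its middle, long side roughly along the locker's y.
- dressing_tray: Shallow steel tray, 200 x 150 x 14 mm (x, y, z), 3 mm walls and floor, fixed to the worktop. Origin at the centre of its underside, z up.
- stapler: Dark stapler, 32 x 125 x 46 mm, a bystander at the left near end of the worktop. Origin at the centre of its underside, y along its length.
- label_roll: Roll of white labels, 69 mm across, 30 mm high, lying flat, a bystander at the left far end of the worktop. Origin at the centre of its underside.
- gel_bottle: Hand gel pump bottle, 53 x 62 x 159 mm, upright bystander behind the tray. Origin at the centre of its underside.

How it is judged:
By the outcome, as a careful person would: the job done as asked, in the order asked, and still so for the second after the job is handed in, with the robot touching nothing.
It also fails if it takes over 69 s, if anything falls off the work surface, if the arm or the gripper's body presses on something with over 40 N, if the wrist force passes 120 N, or if a joint passes its speed limit or range.

## Robot

A 6-joint arm with a two-finger parallel gripper is mounted at the origin on a cart in front of the work surface, level with it; the furniture and walls round the work are solid. World frame = base frame: x ahead of the robot, y to its left, z up, the work surface at z = 0. Lengths are in m, angles in rad, forces in N, time in s.
With the tool pointing down it reaches from about 0.3 to 0.875 m from the base axis. Payload 6.4 kg.
Tool frame: the origin (TCP) lies at the very end of the fingers, on their centre line; the grasp point (between the pads) lies 19 mm behind it; z points along the fingers, y is the line along which they close (so a half turn about z gives the same grasp; the last joint's range is limited). The gripper opens to 85 mm and grips with 20 to 120 N. Pads are 22 mm wide; open, the fingers measure 114 mm over their backs; the gripper's body (76 mm by 85 mm) begins 54 mm behind the grasp point. The pads swing forward as they close: fully open they stand 13 mm farther back than shut.
Start: joints at [1.107, 0.181, 1.607, -0, 1.354, -0.206], TCP at [0.147, 0.556, 0.231] pointing down, gripper open.
Joint ranges: [-2.99, 2.99], [-0.89, 2.07], [0.3, 2.58], [-1.14, 4.28], [0, 2.63], [-3.12, 3.12]. Speed limits (rad/s): [2.57, 2.57, 3.01, 3.14, 3.14, 3.14].

## Interface

Orientations are given as a unit quaternion [w, x, y, z].
In Python, from bench import ctrl gives the robot as it stands.
- The arm moves only by the tool drive_effector, called after ">>>" as a command line: name --argument value ..., lists and objects as JSON in quotes. Schema: {"type":"object","properties":{"moves":{"type":"array","items":{"type":"array","items":{"type":"number"},"minItems":7,"maxItems":7},"minItems":1,"maxItems":10},"only":{"type":"string"},"quiet":{"type":"boolean"},"lines":{"type":"string"}},"required":["moves"],"additionalProperties":false}. moves is a list of rows, 1 to 10 of them, each of 7 numbers: dx, dy, dz in units of 20 mm, then a rotation vector rx, ry, rz in rad, then the opening from 0.0 (shut) to 1.0 (fully open); each row is the pose to reach, as a shift and turn from the pose commanded when the call began, along the tool's axes at that moment; what a row does not reach only later rows make up. A row lasts 1/8 s, in which the tool goes at most 0.0625 m and 0.188 rad, less where a joint would pass 70% of its speed; a pose out of reach is approached as far as the arm can. The fingers move at their own pace and stop on an object; the grip force is fixed at half the most. Time passes only in rows, so rows that do not move let the fingers close. The tool returns the time, the measured TCP pose, the force, the opening and the grip force at its end. only (a regular expression) keeps the lines of the reply that match it, lines (a string "A,B") keeps lines A to B, and quiet returns only ok. Input that does not fit is refused with a message, and nothing moves.
- ctrl.get_obs(): the state, without advancing time (a new reading comes with each control period).
- ctrl.camera(name): name is "scene" or "top" or "wrist"; returns the picture (420x560x3 uint8, blue, green, red); there is no depth.
- ctrl.camera_params(name): a dict with "fovy" (degrees; the focal length in pixels is half the picture's height over the tangent of half this angle, whatever the lens; pixels are square), "cx", "cy" (the principal point, pixels), "view" (4x4, takes a point from world to camera coordinates). Camera axes: x right, y up, looking along -z (the intrinsics and any distortion apply to the point x, -y, -z); pixel columns grow to the right and rows downward; lengths in m; the calibration is good to about 2 mm. A picture is of the moment at which its call begins: read the wrist's pose just before it. camera_params takes no time and is no camera call; for the wrist camera it gives the pose at the moment of the call.
- ctrl.hand_in(): hands the job in; it is judged then, once.
The state is a dict: "time_s": time; "q": joint angles; "dq": joint speeds; "joint_efforts": joint torques, N m; "eef_pos": TCP position; "eef_rot": TCP orientation; "wrist_force": force on the tool from outside, world axes, zero at the start; "torque": the same for the moment, N m; "opening": opening from 0.0 (shut) to 1.0 (fully open); "grasp_force": force on a finger pad.
Only numpy, scipy, OpenCV 4.12 (cv2) and the standard library are available. Lean on these libraries where they do the work, as an engineer would, in place of code of your own. Each camera call takes 0.05 s, during which the arm holds its last target. There are 200 camera calls.

## Working session

There is one attempt and no reset: what is moved stays moved. The work goes in short steps, Python scripts to look and compute and a tool call to move; the robot and the scene stay as the last step left them, time stands still between calls to the robot, and variables do not carry over. Pictures are saved under pics/ and viewed, at most 10 in all, crops included, and the job is handed in when it is done.

```bash
ls; mkdir -p pics
```

Run:
```python
from bench import ctrl
import cv2, numpy as np
o=ctrl.get_obs(); print({k:np.round(v,3).tolist() for k,v in o.items()})
for n in ("top","scene"):
    p=ctrl.camera_params(n); print(n,p)
    cv2.imwrite(f"pics/{n}0.png",ctrl.camera(n))
```

```text
bench.py
pics
{'time_s': 0.0, 'q': [1.107, 0.182, 1.608, -0.0, 1.354, -0.206], 'dq': [-0.0, -0.001, 0.0, 0.002, -0.0, 0.001], 'joint_efforts': [-0.0, -44.49, -35.132, -0.0, 0.009, 0.0], 'eef_pos': [0.146, 0.556, 0.23], 'eef_rot': [-0.0, 0.129, 0.992, -0.001], 'wrist_force': [-0.669, 0.727, -0.297], 'torque': [-0.04, -0.024, 0.046], 'grasp_force': 0.0, 'opening': 0.999}
top {'fovy': 53.282286404506635, 'cx': 280.1861437192746, 'cy': 208.46046183799416, 'view': array([[ 3.33777550e-01, -9.42651859e-01, -1.40619689e-04,
        -1.97776830e-01],
       [ 8.49056836e-01,  3.00572278e-01,  4.34463802e-01,
        -5.23153431e-01],
       [-4.09505844e-01, -1.45133657e-01,  9.00689283e-01,
        -1.26926637e+00],
       [ 0.00000000e+00,  0.00000000e+00,  0.00000000e+00,
         1.00000000e+00]])}
scene {'fovy': 45.900353596825084, 'cx': 283.27336251537446, 'cy': 212.39305519324222, 'view': array([[ 0.47228939, -0.88127789,  0.01708819, -0.26854377],
       [ 0.66832387,  0.37066983,  0.6449396 , -0.43819235],
       [-0.57470509, -0.29317768,  0.76404248, -1.30067078],
       [ 0.        ,  0.        ,  0.        ,  1.        ]])}
```

View pics/top0.png

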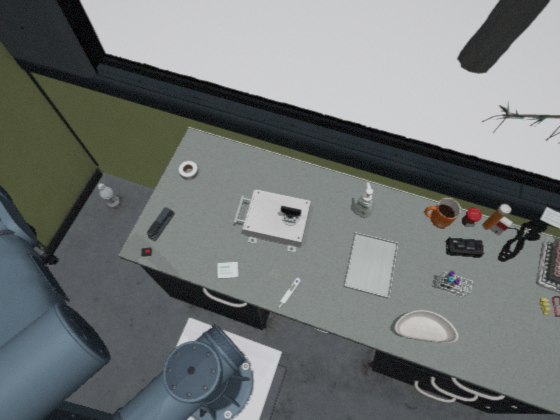

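View pics/scene0.png

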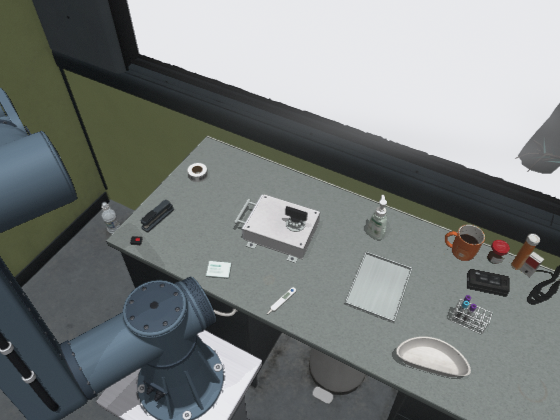

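Create h.py:
```python
import numpy as np, cv2
from bench import ctrl
def K(p):
    f=210/np.tan(np.radians(p["fovy"]/2)); return f
def proj(p,X):
    X=np.atleast_2d(X); V=p["view"]; c=X@V[:3,:3].T+V[:3,3]; f=K(p)
    return np.c_[p["cx"]+f*c[:,0]/-c[:,2], p["cy"]+f*c[:,1]/c[:,2]]
def ray(p,uv,z):
    V=p["view"]; R=V[:3,:3]; C=-R.T@V[:3,3]; f=K(p)
    d=R.T@np.array([(uv[0]-p["cx"])/f,-(uv[1]-p["cy"])/f,-1]); return C+d*(z-C[2])/d[2]
```

Run:
```python
import cv2
from h import *
a=cv2.imread("pics/top0.png")[170:310,225:405]; b=cv2.imread("pics/scene0.png")[185:330,225:420]
a=cv2.resize(a,(780,600),interpolation=cv2.INTER_CUBIC);b=cv2.resize(b,(780,580),interpolation=cv2.INTER_CUBIC)
cv2.imwrite("pics/ta.png",a);cv2.imwrite("pics/sb.png",b)
T=ctrl.camera_params("top");S=ctrl.camera_params("scene")
print("locker",ray(T,(276,216),.06),ray(S,(282,222),.06))
print("tray",ray(T,(371,265),.01),ray(S,(379,285),.01))
print("bottle base",ray(T,(365,210),.0))
print("trackless corners", [ray(T,c,.014) for c in [(353,234),(398,241),(390,297),(346,290)]])
```

```text
locker [0.55424437 0.00173305 0.06      ] [ 0.55349116 -0.00235289  0.06      ]
tray [ 0.51119043 -0.35515623  0.01      ] [ 0.51638684 -0.35331259  0.01      ]
bottle base [ 0.7103756  -0.28472936  0.        ]
trackless corners [array([ 0.59866859, -0.26778252,  0.014     ]), array([ 0.62540373, -0.42174633,  0.014     ]), array([ 0.42428918, -0.43987796,  0.014     ]), array([ 0.39874255, -0.2982294 ,  0.014     ])]
```

View pics/ta.png

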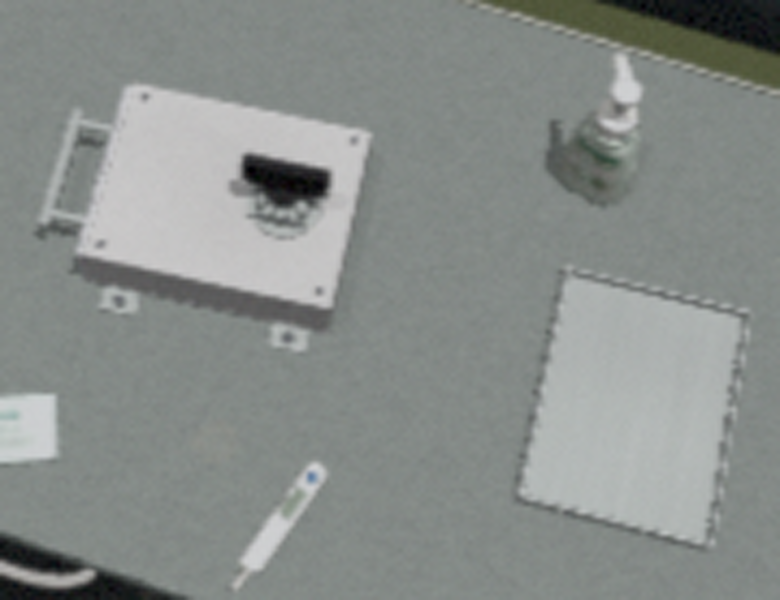

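View pics/sb.png

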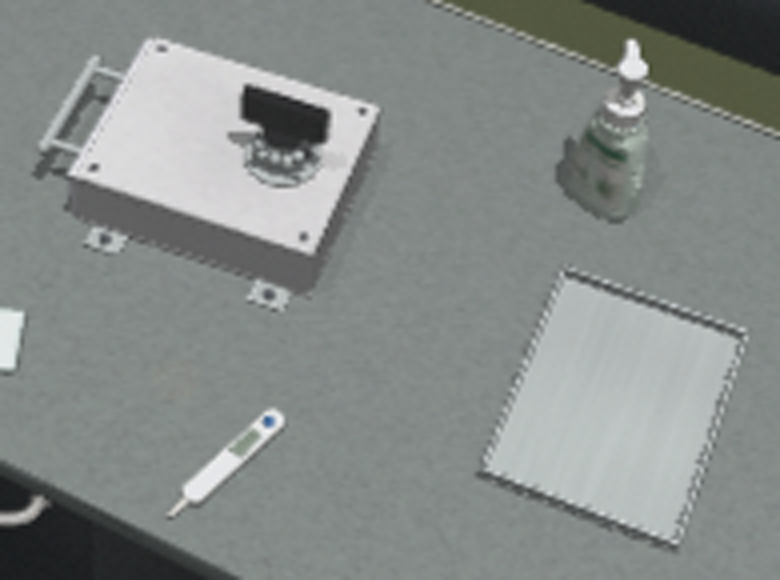

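Create fit.py:
```python
from h import *
from scipy.optimize import least_squares
T=ctrl.camera_params("top");S=ctrl.camera_params("scene")
def fit(L,t,s,x0):
    L=np.array(L)
    def W(v):
        c,q=np.cos(v[2]),np.sin(v[2]); return np.c_[v[0]+c*L[:,0]-q*L[:,1],v[1]+q*L[:,0]+c*L[:,1],L[:,2]]
    r=least_squares(lambda v:np.r_[(proj(T,W(v))-t).ravel(),(proj(S,W(v))-s).ravel()],x0)
    print(np.round(r.x,4),np.round(r.fun.reshape(-1,2),1).tolist())
    for p,m in((T,t),(S,s)):
        rr=least_squares(lambda v:(proj(p,W(v))-m).ravel(),x0); print("  single",np.round(rr.x,4))
    return r.x
tc=lambda a:np.array([[225+u*180/780-.4,170+v*140/600-.4] for u,v in a])
sc=lambda a:np.array([[225+u/4-.4,185+v/4-.4] for u,v in a])
if __name__=="__main__":
    fit([(-.1,.08,.06),(.1,.08,.06),(.1,-.08,.06),(-.1,-.08,.06)],tc([(125,85),(371,132),(330,308),(75,256)]),sc([(150,38),(380,107),(316,255),(68,178)]),[.55,0,-1.57])
    # knob wing top corners (mid thickness ends)
    fit([(-.035,0,.128),(.035,0,.128)],tc([(243,157),(330,172)]),sc([(243,87),(330,108)]),[.55,0,-1.57])
    fit([(.1,.075,.014),(.1,-.075,.014),(-.1,-.075,.014),(-.1,.075,.014)],tc([(565,270),(748,312),(712,546),(518,500)]),sc([(566,270),(746,334),(676,547),(484,474)]),[.5,-.35,0.])
```

```bash
python3 fit.py
```

```text
[ 0.5597  0.0022 -1.4471] [[0.4, -0.3], [-1.0, -0.4], [-0.4, 0.1], [0.6, 0.4], [0.2, 0.0], [-0.1, -0.1], [-0.8, 0.2], [1.0, 0.2]]
  single [ 0.5597  0.0018 -1.451 ]
  single [ 0.5599  0.0025 -1.4433]
[ 0.5694 -0.0432 -1.401 ] [[-0.9, -0.3], [-0.1, -0.5], [0.4, 0.3], [0.4, 0.8]]
  single [ 0.5686 -0.0453 -1.4235]
  single [ 0.5707 -0.0412 -1.3761]
[ 0.5143 -0.3543  0.0818] [[-0.3, -0.6], [0.2, -0.1], [0.0, 0.7], [-0.4, -0.1], [-0.8, -0.4], [0.9, -0.1], [1.2, 0.6], [-1.0, -0.2]]
  single [ 0.5145 -0.3546  0.0855]
  single [ 0.5142 -0.354   0.0787]
```

Create d.py:
```python
# python3 d.py x y z yaw_y(rad): tool shift to a tool-down pose whose closing axis has that azimuth
import sys; from h import *
from scipy.spatial.transform import Rotation as R
def delta(x,y,z,a):
    o=ctrl.get_obs(); q=np.array(o["eef_rot"]); r=R.from_quat(q[[1,2,3,0]])
    yt=np.array([np.cos(a),np.sin(a),0]); zt=np.array([0,0,-1.]); t=R.from_matrix(np.c_[np.cross(yt,zt),yt,zt])
    return r.inv().apply(np.array([x,y,z])-o["eef_pos"]),(r.inv()*t).as_rotvec()
if __name__=="__main__":
    d,w=delta(*map(float,sys.argv[1:5])); print(np.round(d,4),np.round(w,4),"dist",np.linalg.norm(d).round(3))
```

```bash
python3 d.py 0.56 -0.02 0.26 0.124
```

```text
[-0.5467 -0.4511 -0.029 ] [-1.600e-03  6.000e-04  1.189e+00] dist 0.709
```
Careful with the scale: shifts go in units of 20 mm. That gives: -0.4 m is -20, -0.36 m is -18.

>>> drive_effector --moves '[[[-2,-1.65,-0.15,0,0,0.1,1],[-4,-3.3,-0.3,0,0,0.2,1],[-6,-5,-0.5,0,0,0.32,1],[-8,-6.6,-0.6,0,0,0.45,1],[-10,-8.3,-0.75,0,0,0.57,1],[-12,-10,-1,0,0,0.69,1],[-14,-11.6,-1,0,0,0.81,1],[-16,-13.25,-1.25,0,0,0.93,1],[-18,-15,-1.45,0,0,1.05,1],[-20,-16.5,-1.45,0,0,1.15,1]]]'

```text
refused: moves[0]: the value is too long (schema: maxItems 7). Nothing was moved.
```

Nothing moved. I misread the format; it is a list of rows, each a list of 7 numbers. Resending.

>>> drive_effector --moves '[[-2,-1.65,-0.15,0,0,0.1,1],[-4,-3.3,-0.3,0,0,0.2,1],[-6,-5,-0.5,0,0,0.32,1],[-8,-6.6,-0.6,0,0,0.45,1],[-10,-8.3,-0.75,0,0,0.57,1],[-12,-10,-1,0,0,0.69,1],[-14,-11.6,-1,0,0,0.81,1],[-16,-13.25,-1.25,0,0,0.93,1],[-18,-15,-1.45,0,0,1.05,1],[-20,-16.5,-1.45,0,0,1.15,1]]'

```text
time_s: 1.35
eef_pos: [0.45, 0.1333, 0.2605]
eef_rot: [0.0, 0.649, 0.761, 0.0]
wrist_force: [0.2, -0.2, -0.5]
opening: 0.999
grasp_force: 0.0
```

```bash
python3 d.py 0.555 -0.03 0.26 0.124
```

```text
[-0.1779  0.0778  0.0005] [ 0.0005 -0.0001  0.035 ] dist 0.194
```

Converted, -0.178 m is -8.9, -0.165 m is -8.25.

>>> drive_effector --moves '[[-2.25,1,0,0,0,0.01,1],[-4.5,2,0,0,0,0.02,1],[-6.75,3,0,0,0,0.03,1],[-8.25,3.65,0,0,0,0.035,1],[-8.9,3.9,0,0,0,0.035,1],[-8.9,3.9,0,0,0,0.035,1]]'

```text
time_s: 2.1
eef_pos: [0.5548, -0.0281, 0.2598]
eef_rot: [-0.001, 0.661, 0.751, -0.0]
wrist_force: [0.1, -1.1, 0.9]
opening: 1.0
grasp_force: 0.0
```

Run:
```python
from h import *
p=ctrl.camera_params("wrist"); im=ctrl.camera("wrist"); print(p["fovy"],p["cx"],p["cy"],p["view"].round(3)); cv2.imwrite("pics/w1.png",im)
L=np.array([.5597,.0022]);y=-1.4471;c,s=np.cos(y),np.sin(y)
for n,l in {"knobtop":(.045,0,.128),"wingA":(.01,0,.128),"wingB":(.08,0,.128),"c1":(-.1,.08,.06),"c2":(.1,.08,.06),"c3":(.1,-.08,.06),"c4":(-.1,-.08,.06),"handle":(-.135,0,.0455)}.items():
    print(n,proj(p,[L[0]+c*l[0]-s*l[1],L[1]+s*l[0]+c*l[1],l[2]]).round(1))
```

```text
65.86339540017354 282.9011057384159 211.40699842561088 [[ 0.992  0.127 -0.002 -0.546]
 [-0.122  0.944 -0.307  0.143]
 [-0.037  0.304  0.952 -0.379]
 [ 0.     0.     0.     1.   ]]
knobtop [[292.9 217.2]]
wingA [[293.4 178.9]]
wingB [[292.4 252.8]]
c1 [[376.2  51.8]]
c2 [[360.2 243.6]]
c3 [[221.1 243. ]]
c4 [[209.7  51.2]]
handle [[293.   14.1]]
```

View pics/w1.png

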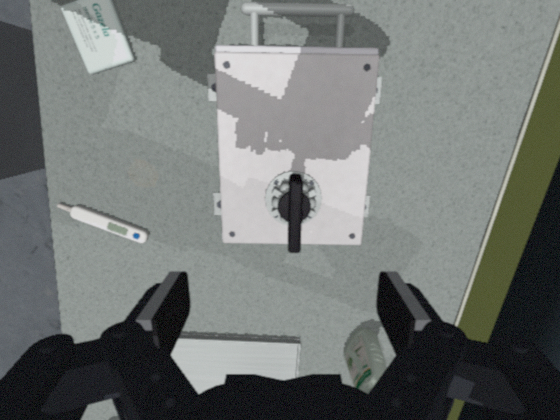

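Run:
```python
from h import *
from scipy.optimize import least_squares
p=ctrl.camera_params("wrist")
L=np.array([(-.1,.08,.06),(.1,.08,.06),(.1,-.08,.06),(-.1,-.08,.06),(.01,0,.128),(.08,0,.128),(-.135,.05,.04),(-.135,-.05,.04)])
m=np.array([(379,49),(362,245),(223,243),(215,48),(295.5,174.5),(294,252),(353,11),(243,8)])
def W(v):
    c,q=np.cos(v[2]),np.sin(v[2]); return np.c_[v[0]+c*L[:,0]-q*L[:,1],v[1]+q*L[:,0]+c*L[:,1],L[:,2]]
r=least_squares(lambda v:(proj(p,W(v))-m).ravel(),[.56,0,-1.447],loss="soft_l1")
print(r.x.round(4),(proj(p,W(r.x))-m).round(1).tolist())
x,y,a=r.x
for l in(.045,-.135,-.26):print(l,np.round([x+np.cos(a)*l,y+np.sin(a)*l],4))
```

```text
[ 0.5614  0.0061 -1.4519] [[0.5, 0.1], [-0.1, -3.3], [-0.5, -2.7], [-2.4, -0.6], [0.6, 1.1], [0.5, -2.1], [-6.1, 1.9], [2.3, 3.9]]
0.045 [ 0.5667 -0.0385]
-0.135 [0.5454 0.1402]
-0.26 [0.5306 0.2643]
```

```bash
python3 d.py 0.5665 -0.041 0.099 0.1218
```

```text
[-0.0152  0.0103  0.1609] [-0.001  -0.0009  0.0062] dist 0.162
```

Converted, 0.161 m is 8.05, 0.155 m is 7.75.

>>> drive_effector --moves '[[-0.4,0.25,1.5,0,0,0.006,1],[-0.76,0.515,3.5,-0.001,-0.001,0.006,0.6],[-0.76,0.515,5.5,-0.001,-0.001,0.006,0.5],[-0.76,0.515,7,-0.001,-0.001,0.006,0.45],[-0.76,0.515,7.75,-0.001,-0.001,0.006,0.4],[-0.76,0.515,8.05,-0.001,-0.001,0.006,0.4],[-0.76,0.515,8.05,-0.001,-0.001,0.006,0.4]]'

```text
time_s: 3.02
eef_pos: [0.5677, -0.0415, 0.1001]
eef_rot: [0.001, 0.662, 0.749, 0.0]
wrist_force: [-0.8, -0.6, 0.2]
opening: 0.402
grasp_force: 0.0
```

Run:
```python
from h import *
p=ctrl.camera_params("wrist"); im=ctrl.camera("wrist");cv2.imwrite("pics/w2.png",im)
for a in(.035,0,-.035):print(proj(p,[.5665+.1215*a*-1,-.041+.9926*a,.128]).round(1))
```

```text
[[280.4 225.8]]
[[280.5 305.1]]
[[280.6 372.5]]
```

View pics/w2.png

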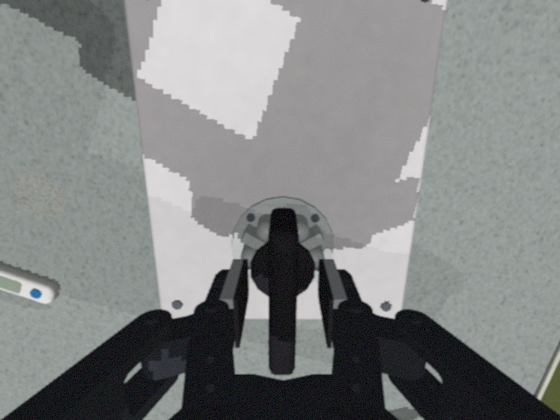

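Run:
```python
from h import *
p=ctrl.camera_params("wrist")
print(proj(p,[.5677,-.0415,.094]).round(1),proj(p,[.5677,-.0415,.06]).round(1))
```

```text
[[282.5 266.8]] [[282.5 240.7]]
```

>>> drive_effector --moves '[[0,0,0.05,0,0,0,0.2],[0,0,0.05,0,0,0,0],[0,0,0.05,0,0,0,0],[0,0,0.05,0,0,0,0],[0,0,0.05,0,0,0,0]]'

```text
time_s: 3.7
eef_pos: [0.5675, -0.0421, 0.0994]
eef_rot: [0.001, 0.663, 0.749, 0.0]
wrist_force: [-4.2, 0.2, 5.7]
opening: 0.127
grasp_force: 58.9
```

Converted, -0.0175 m is -0.875, -0.012 m is -0.6.

>>> drive_effector --moves '[[0,0,-0.3,0,0,0,0],[0,0,-0.6,0,0,0,0],[0,0,-0.875,0,0,0,0],[0,0,-0.875,0,0,0,0]]'

```text
time_s: 4.2
eef_pos: [0.5673, -0.042, 0.1158]
eef_rot: [0.001, 0.663, 0.749, 0.0]
wrist_force: [5.2, -3.2, -10.1]
opening: 0.132
grasp_force: 58.5
```

>>> drive_effector --moves '[[0,0,0,0,0,-0.13,0],[0,0,0,0,0,-0.27,0],[0,0,0,0,0,-0.42,0],[0,0,0,0,0,-0.57,0],[0,0,0,0,0,-0.72,0],[0,0,0,0,0,-0.87,0],[0,0,0,0,0,-1,0],[0,0,0,0,0,-1.05,0],[0,0,0,0,0,-1.05,0]]'

```text
time_s: 5.32
eef_pos: [0.5667, -0.0425, 0.1152]
eef_rot: [0.0, 0.198, 0.98, -0.001]
wrist_force: [3.1, -5.0, -9.7]
opening: 0.13
grasp_force: 58.7
```

Run:
```python
from h import *
o=ctrl.get_obs();q=o["eef_rot"];print(2*np.arctan2(q[2],q[1])-np.pi/2,o["torque"])
```

```text
1.1723321946745773 [-0.68195537 -0.51956185  0.04433129]
```

>>> drive_effector --moves '[[0,0,0.15,0,0,0,0],[0,0,0.3,0,0,0,0],[0,0,0.39,0,0,0,0],[0,0,0.39,0,0,0,0]]'

```text
time_s: 5.82
eef_pos: [0.5668, -0.0425, 0.1085]
eef_rot: [0.0, 0.198, 0.98, -0.001]
wrist_force: [-1.8, -5.0, -1.4]
opening: 0.129
grasp_force: 60.1
```

>>> drive_effector --moves '[[0,0,0,0,0,0,0.3],[0,0,0,0,0,0,0.45],[0,0,-0.5,0,0,0,0.45],[0,0,-2,0,0,0,0.45],[0,0,-3.5,0,0,0,0.45],[0,0,-4.5,0,0,0,0.45]]'

```text
time_s: 6.58
eef_pos: [0.5679, -0.0416, 0.2006]
eef_rot: [0.002, 0.198, 0.98, -0.0]
wrist_force: [0.1, -0.2, -0.8]
opening: 0.456
grasp_force: 0.0
```

```bash
python3 d.py 0.545 0.1385 0.18 1.6926
```

```text
[0.0911 0.1571 0.0203] [-0.0009  0.0039 -0.5203] dist 0.183
```

Converted, 0.1571 m is 7.855, 0.15 m is 7.5.

>>> drive_effector --moves '[[1,1.75,0.2,0,0,-0.12,0.3],[2.25,3.9,0.5,0,0,-0.26,0.3],[3.5,6,0.75,0,0.002,-0.4,0.3],[4.4,7.5,1,0,0.003,-0.5,0.3],[4.555,7.855,1,-0.001,0.004,-0.52,0.3],[4.555,7.855,1,-0.001,0.004,-0.52,0.3]]'

```text
time_s: 7.32
eef_pos: [0.5445, 0.1385, 0.1785]
eef_rot: [-0.001, -0.061, 0.998, 0.0]
wrist_force: [0.3, -0.7, 0.3]
opening: 0.302
grasp_force: 0.0
```

Run:
```python
from h import *
p=ctrl.camera_params("wrist"); w=ctrl.camera("wrist"); t=ctrl.camera("scene")
cv2.imwrite("pics/w3.png",np.hstack([cv2.resize(w,(480,360)),cv2.resize(t[180:270,225:305],(320,360),interpolation=cv2.INTER_CUBIC)]))
L=np.array([.5603,.004]);y=-1.449;c,s=np.cos(y),np.sin(y)
for n,l in {"knobtop":(.045,0,.128),"c1":(-.1,.08,.06),"c4":(-.1,-.08,.06),"h+":(-.135,.05,.0455),"h-":(-.135,-.05,.0455)}.items():
    print(n,(proj(p,[L[0]+c*l[0]-s*l[1],L[1]+s*l[0]+c*l[1],l[2]])*6/7).round(1))
```

```text
knobtop [[  2.2 201. ]]
c1 [[209.4 246.9]]
c4 [[202.8  89.7]]
h+ [[242.  215.5]]
h- [[241.9 122.1]]
```

View pics/w3.png

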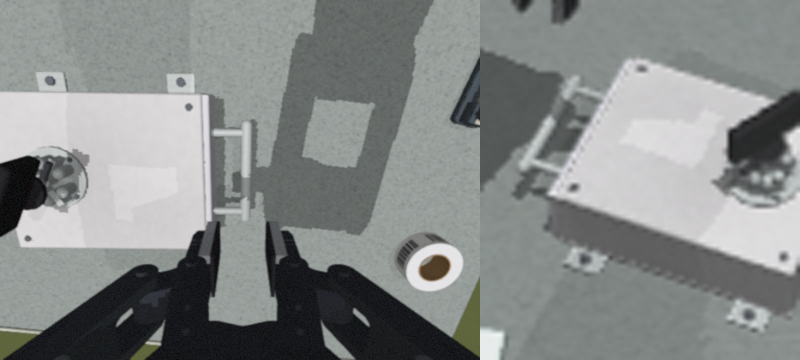

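```bash
python3 d.py 0.5445 0.1425 0.022 1.6926
```

```text
[-0.0006  0.005   0.1564] [ 0.0005 -0.0018 -0.0024] dist 0.156
```

Converted, 0.1555 m is 7.775, 0.148 m is 7.4.

>>> drive_effector --moves '[[0,0.15,1.5,0,-0.001,-0.002,0.3],[0,0.25,3.5,0,-0.002,-0.002,0.3],[0,0.25,5,0,-0.002,-0.002,0.3],[0,0.25,6,0,-0.002,-0.002,0.3],[0,0.25,6.75,0,-0.002,-0.002,0.3],[0,0.25,7.4,0,-0.002,-0.002,0.3],[0,0.25,7.775,0,-0.002,-0.002,0.3],[0,0.25,7.775,0,-0.002,-0.002,0.3]]'

```text
time_s: 8.43
eef_pos: [0.5431, 0.1434, 0.0221]
eef_rot: [-0.001, -0.061, 0.998, 0.0]
wrist_force: [0.0, -0.0, -0.5]
opening: 0.3
grasp_force: 0.0
```

>>> drive_effector --moves '[[0,0,0,0,0,0,0.15],[0,0,0,0,0,0,0],[0,0,0,0,0,0,0],[0,0,0,0,0,0,0]]'

```text
time_s: 8.93
eef_pos: [0.5437, 0.1434, 0.023]
eef_rot: [0.0, -0.062, 0.998, 0.0]
wrist_force: [-0.9, -2.1, 5.8]
opening: 0.099
grasp_force: 58.8
```

Converted, 0.12 m is 6, 0.115 m is 5.75.

>>> drive_effector --moves '[[0,0.5,0,0,0,0,0],[0,1.5,0,0,0,0,0],[0,2.5,0,0,0,0,0],[0,3.5,0,0,0,0,0],[0,4.5,0,0,0,0,0],[0,5.25,0,0,0,0,0],[0,5.75,0,0,0,0,0],[0,6,0,0,0,0,0],[0,6,0,0,0,0,0]]'

```text
time_s: 10.05
eef_pos: [0.5302, 0.2649, 0.0231]
eef_rot: [0.002, -0.062, 0.998, 0.001]
wrist_force: [7.5, 3.8, -0.3]
opening: 0.11
grasp_force: 58.6
```

>>> drive_effector --moves '[[0,0.15,0,0,0,0,0],[0,0.3,0,0,0,0,0],[0,0.3,0,0,0,0,0]]'

```text
time_s: 10.42
eef_pos: [0.53, 0.2661, 0.023]
eef_rot: [0.001, -0.062, 0.998, -0.002]
wrist_force: [7.9, -17.0, 4.5]
opening: 0.104
grasp_force: 59.3
```

>>> drive_effector --moves '[[0,-0.15,0,0,0,0,0],[0,-0.15,0,0,0,0,0.2],[0,-0.15,0,0,0,0,0.3],[0,-0.15,0,0,0,0,0.3],[0,-0.15,-1.5,0,0,0,0.3],[0,-0.15,-4,0,0,0,0.3],[0,-0.15,-7,0,0,0,0.3],[0,-0.15,-10,0,0,0,0.3],[0,-0.5,-11,0,0,0,0.5]]'

```text
time_s: 11.55
eef_pos: [0.5306, 0.2595, 0.2473]
eef_rot: [0.003, -0.062, 0.998, 0.001]
wrist_force: [0.7, 1.2, -0.5]
opening: 0.487
grasp_force: 0.0
```

```bash
python3 d.py 0.557 0.04 0.26 1.6926;python3 - <<'E'
from h import *
o=ctrl.get_obs();print(o["q"])
E
```

```text
[ 0.0009 -0.221  -0.0132] [0.0022 0.0064 0.0026] dist 0.221
[ 2.53331486e-01  1.97422328e-01  1.55477569e+00  1.32980248e-03
  1.38278065e+00 -1.44210647e+00]
```

Converted, -0.1 m is -5, -0.07 m is -3.5.

>>> drive_effector --moves '[[0.5,-1.5,-0.5,0,0,0,1],[1.25,-3.5,-1,0,0,0,1],[1.5,-5,-1,0,0,0,1],[1.5,-5,-1,0,0,0,1],[1.5,-5,-1,0,0,0,1]]'

```text
time_s: 12.18
eef_pos: [0.5112, 0.1558, 0.2616]
eef_rot: [-0.001, -0.061, 0.998, 0.001]
wrist_force: [-0.3, -0.2, 0.7]
opening: 0.999
grasp_force: 0.0
```

Run:
```python
from h import *
p=ctrl.camera_params("wrist"); w=ctrl.camera("wrist"); t=ctrl.camera("top")
cv2.imwrite("pics/w4.png",w); cv2.imwrite("pics/t4.png",t)
L=np.array([.5603,.004]);y=-1.449;c,s=np.cos(y),np.sin(y)
for n,l in {"carton":(-.157,0,.043),"c1":(-.1,.08,.06),"c4":(-.1,-.08,.06),"h+":(-.264,.05,.0455),"h-":(-.264,-.05,.0455),"front":(-.229,0,.058)}.items():
    print(n,proj(p,[L[0]+c*l[0]-s*l[1],L[1]+s*l[0]+c*l[1],l[2]]).round(1))
```

```text
carton [[282.9 205.7]]
c1 [[234.9 274.1]]
c4 [[228.3 136.8]]
h+ [[371.5 246.1]]
h- [[379.  163.4]]
front [[347.  209.6]]
```

View pics/w4.png

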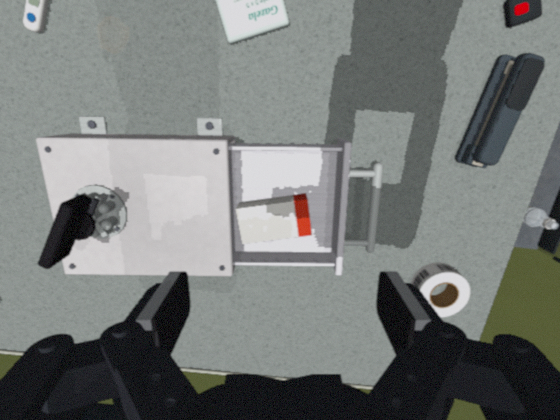

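Run:
```python
import cv2,numpy as np
w=cv2.imread("pics/w4.png")[140:275,225:352]; t=cv2.imread("pics/t4.png")[160:270,190:270]
cv2.imwrite("pics/x4.png",np.hstack([cv2.resize(w,(564,600),interpolation=cv2.INTER_CUBIC)[:,:564],cv2.resize(t,(236,600*236//436),interpolation=cv2.INTER_CUBIC) if 0 else cv2.copyMakeBorder(cv2.resize(t,(236,324),interpolation=cv2.INTER_CUBIC),0,276,0,0,cv2.BORDER_CONSTANT)]))
```

```text
(no output)
```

View pics/x4.png

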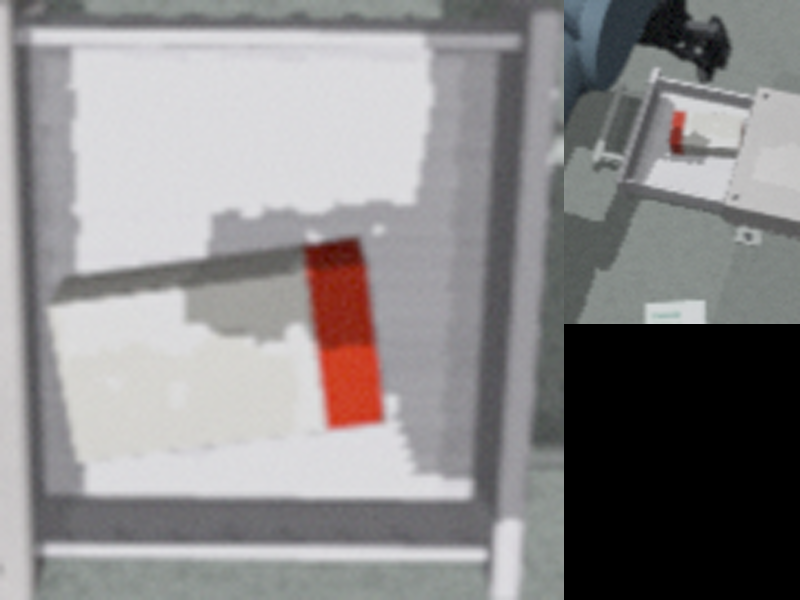

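Run:
```python
from h import *
from scipy.optimize import least_squares
p=ctrl.camera_params("wrist")
m=np.array([(236.3,208),(243.5,244),(311.2,235),(307.2,199.6)])-.3
P=np.array([ray(p,u,.043) for u in m]); print(P.round(4), P.mean(0).round(4))
print([np.linalg.norm(P[i]-P[(i+1)%4]).round(4) for i in range(4)])
ax=(P[2]+P[3]-P[0]-P[1])/2; a=np.arctan2(ax[1],ax[0]); print("long axis",a, "short",a-np.pi/2)
L=np.array([.5603,.004]);y=-1.449;c,s=np.cos(y),np.sin(y)
d=P[:,:2]-L; print("locker frame",np.c_[d@[c,s],d@[-s,c]].round(4))
# drawer corners check: inner wall tops
for uv,z in(((234,148),.046),((342.5,148.5),.046),((340,264),.046),((347,145),.058),((340,272),.058),((379,164),.0455),((372,251),.0455)):
    q=ray(p,uv,z)[:2]-L; print(uv,np.round([q@[c,s],q@[-s,c]],4))
```

```text
[[0.5507 0.1062 0.043 ]
 [0.5951 0.1186 0.043 ]
 [0.5734 0.1983 0.043 ]
 [0.5303 0.187  0.043 ]] [0.5624 0.1525 0.043 ]
[np.float64(0.0461), np.float64(0.0826), np.float64(0.0445), np.float64(0.0833)]
long axis 1.8273028739945791 short 0.2565065471996826
locker frame [[-0.1026  0.0029]
 [-0.1095  0.0485]
 [-0.1912  0.0366]
 [-0.1853 -0.0075]]
(234, 148) [-0.1037 -0.0665]
(342.5, 148.5) [-0.2227 -0.0662]
(340, 264) [-0.2278  0.074 ]
(347, 145) [-0.225  -0.0713]
(340, 272) [-0.226   0.0785]
(379, 164) [-0.2644 -0.0492]
(372, 251) [-0.2658  0.0567]
```

```bash
python3 d.py 0.561 0.1525 0.17 0.2565
```

```text
[-0.049  -0.01    0.0917] [-0.     -0.0023  1.4384] dist 0.104
```

Converted, 0.0917 m is 4.585, 0.09 m is 4.5.

>>> drive_effector --moves '[[-0.25,-0.05,0.5,0,0,0.17,0.65],[-0.6,-0.15,1,0,0,0.35,0.65],[-0.9,-0.2,1.75,0,0,0.53,0.65],[-1.25,-0.25,2.25,0,0,0.71,0.65],[-1.5,-0.3,3,0,0,0.89,0.65],[-1.85,-0.35,3.5,0,0,1.07,0.65],[-2.15,-0.45,4,0,0,1.25,0.65],[-2.45,-0.5,4.5,0,-0.002,1.4,0.65],[-2.45,-0.5,4.585,0,-0.002,1.438,0.65],[-2.45,-0.5,4.585,0,-0.002,1.438,0.65]]'

```text
time_s: 13.52
eef_pos: [0.5611, 0.1525, 0.1699]
eef_rot: [-0.0, 0.61, 0.792, -0.0]
wrist_force: [0.1, -0.7, 0.3]
opening: 0.655
grasp_force: 0.0
```

Run:
```python
from h import *
p=ctrl.camera_params("wrist"); w=ctrl.camera("wrist"); cv2.imwrite("pics/w5.png",w)
m=((w[...,2]>110)&(w[...,1]<70)&(w[...,0]<70)).astype(np.uint8)
n,l,st,ct=cv2.connectedComponentsWithStats(m)
for i in range(1,n):
    if st[i,4]>100:
        pts=np.argwhere(l==i)[:,::-1].astype(np.float32); r=cv2.minAreaRect(pts); b=cv2.boxPoints(r); print(st[i],b.round(1).tolist()); print([ray(p,u,.043)[:2].round(4).tolist() for u in b])
o=ctrl.get_obs();print(o["q"],o["eef_pos"])
```

```text
[258 155  53  19 985] [[258.0, 155.0], [310.0, 155.0], [310.0, 173.0], [258.0, 173.0]]
[[0.5304, 0.1865], [0.5721, 0.1975], [0.5764, 0.183], [0.5339, 0.1718]]
[ 6.12222100e-02  2.55487445e-01  1.64669271e+00 -6.51870282e-05
  1.23924790e+00 -1.96748205e-01] [0.56120993 0.15240292 0.17023439]
```

Converted, 0.152 m is 7.6, 0.147 m is 7.35.

>>> drive_effector --moves '[[0.05,0.05,1.5,0,0,0,0.65],[0.05,0.05,3.5,0,0,0,0.65],[0.05,0.05,5,0,0,0,0.65],[0.05,0.05,6,0,0,0,0.65],[0.05,0.05,6.75,0,0,0,0.65],[0.05,0.05,7.35,0,0,0,0.65],[0.05,0.05,7.6,0,0,0,0.65],[0.05,0.05,7.6,0,0,0,0.65]]'

```text
time_s: 14.58
eef_pos: [0.5624, 0.1528, 0.0188]
eef_rot: [0.0, 0.611, 0.792, 0.0]
wrist_force: [-0.1, -0.5, 0.6]
opening: 0.652
grasp_force: 0.0
```

>>> drive_effector --moves '[[0,0,0,0,0,0,0.5],[0,0,0,0,0,0,0.3],[0,0,0,0,0,0,0.3],[0,0,0,0,0,0,0.3]]'

```text
time_s: 15.08
eef_pos: [0.563, 0.1529, 0.0195]
eef_rot: [0.001, 0.611, 0.792, 0.001]
wrist_force: [-0.3, 0.3, 6.0]
opening: 0.512
grasp_force: 61.7
```

>>> drive_effector --moves '[[0,0,-0.5,0,0,0,0.3],[0,0,-1.5,0,0,0,0.3],[0,0,-3,0,0,0,0.3],[0,0,-5,0,0,0,0.3],[0,0,-7,0,0,0,0.3],[0,0,-9,0,0,0,0.3],[0,0,-10,0,0,0,0.3],[0,0,-10,0,0,0,0.3]]'

```text
time_s: 16.08
eef_pos: [0.5633, 0.153, 0.2218]
eef_rot: [0.002, 0.611, 0.792, 0.002]
wrist_force: [0.3, -0.0, -1.1]
opening: 0.516
grasp_force: 61.2
```

```bash
python3 d.py 0.514 -0.354 0.2 0.0818
```

Run:
```python
from h import *
p=ctrl.camera_params("wrist"); w=ctrl.camera("wrist"); cv2.imwrite("pics/w6.png",w)
m=((w[...,2]>90)&(w[...,1]<70)&(w[...,0]<70)).astype(np.uint8)
n,l,st,ct=cv2.connectedComponentsWithStats(m)
for i in range(1,n):
    if st[i,4]>100:
        pts=np.argwhere(l==i)[:,::-1].astype(np.float32);print(st[i],cv2.boxPoints(cv2.minAreaRect(pts)).round().tolist())
```

```text
[-0.4779 -0.1763  0.0214] [0.0061 0.0008 0.1744] dist 0.51
[ 226  210  115   38 4206] [[226.0, 210.0], [340.0, 210.0], [340.0, 247.0], [226.0, 247.0]]
```

Converted, -0.465 m is -23.25, -0.44 m is -22.

>>> drive_effector --moves '[[-1,-0.35,0,0,0,0.01,0.3],[-3.25,-1.2,0,0,0,0.03,0.3],[-6,-2.2,0,0.001,0,0.05,0.3],[-8.75,-3.2,0,0.002,0,0.07,0.3],[-11.5,-4.25,0,0.003,0,0.09,0.3],[-14.25,-5.25,0,0.004,0,0.11,0.3],[-17,-6.25,0,0.005,0,0.13,0.3],[-19.75,-7.25,0.25,0.006,0,0.15,0.3],[-22,-8.1,0.75,0.006,0,0.165,0.3],[-23.25,-8.6,1.05,0.006,0,0.174,0.3]]'

```text
time_s: 17.38
eef_pos: [0.5112, -0.343, 0.1955]
eef_rot: [-0.003, 0.679, 0.734, -0.002]
wrist_force: [0.0, 0.3, 0.2]
opening: 0.514
grasp_force: 61.2
```

>>> drive_effector --moves '[[-0.4,-0.15,0,0,0,0,0.3],[-0.4,-0.15,0,0,0,0,0.3],[-0.4,-0.15,0,0,0,0,0.3]]'

```text
time_s: 17.75
eef_pos: [0.5117, -0.3473, 0.1981]
eef_rot: [-0.001, 0.677, 0.736, -0.002]
wrist_force: [0.2, 0.8, -1.5]
opening: 0.515
grasp_force: 61.1
```

```bash
python3 d.py 0.514 -0.354 0.013 0.0818
```

Run:
```python
from h import *
p=ctrl.camera_params("wrist"); w=ctrl.camera("wrist"); cv2.imwrite("pics/w7.png",w)
```

```text
[-0.0068  0.0026  0.1851] [-0.0047  0.0006  0.002 ] dist 0.185
```

Converted, -0.003 m is -0.15, 0.1845 m is 9.225.

>>> drive_effector --moves '[[-0.15,0.05,1.5,-0.003,0,0,0.3],[-0.3,0.1,3.75,-0.005,0,0.001,0.3],[-0.35,0.125,5.75,-0.005,0,0.002,0.3],[-0.35,0.125,7.25,-0.005,0,0.002,0.3],[-0.35,0.125,8.25,-0.005,0,0.002,0.3],[-0.35,0.125,8.9,-0.005,0,0.002,0.3],[-0.35,0.125,9.225,-0.005,0,0.002,0.3],[-0.35,0.125,9.225,-0.005,0,0.002,0.3],[-0.35,0.125,9.225,-0.005,0,0.002,0.3]]'

```text
time_s: 18.92
eef_pos: [0.5138, -0.3563, 0.0142]
eef_rot: [0.001, 0.678, 0.735, -0.0]
wrist_force: [0.9, 0.0, -0.1]
opening: 0.509
grasp_force: 61.2
```

Converted, 0.004 m is 0.2, 0.002 m is 0.1.

>>> drive_effector --moves '[[0,0,0.1,0,0,0,0.3],[0,0,0.2,0,0,0,0.3],[0,0,0.2,0,0,0,0.3]]'

```text
time_s: 19.3
eef_pos: [0.5135, -0.356, 0.0096]
eef_rot: [0.001, 0.678, 0.735, -0.0]
wrist_force: [-0.7, 0.5, 2.6]
opening: 0.513
grasp_force: 61.4
```

Contact (2.6 N). Release and retreat.

>>> drive_effector --moves '[[0,0,0,0,0,0,0.55],[0,0,0,0,0,0,0.65],[0,0,0,0,0,0,0.7],[0,0,0,0,0,0,0.7],[0,0,-1,0,0,0,0.7],[0,0,-3,0,0,0,0.7],[0,0,-5.5,0,0,0,0.7],[0,0,-8.5,0,0,0,0.7],[0,0,-11,0,0,0,0.7],[0,0,-11,0,0,0,0.7]]'

```text
time_s: 20.55
eef_pos: [0.5156, -0.3578, 0.237]
eef_rot: [0.006, 0.678, 0.735, -0.001]
wrist_force: [1.3, -0.3, -0.1]
opening: 0.701
grasp_force: 0.0
```

Run:
```python
from h import *
p=ctrl.camera_params("wrist"); w=ctrl.camera("wrist"); t=ctrl.camera("top")
cv2.imwrite("pics/fin.png",np.hstack([cv2.resize(w,(400,300)),cv2.resize(t[130:330,130:396],(400,300),interpolation=cv2.INTER_CUBIC)]))
```

```text
(no output)
```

View pics/fin.png

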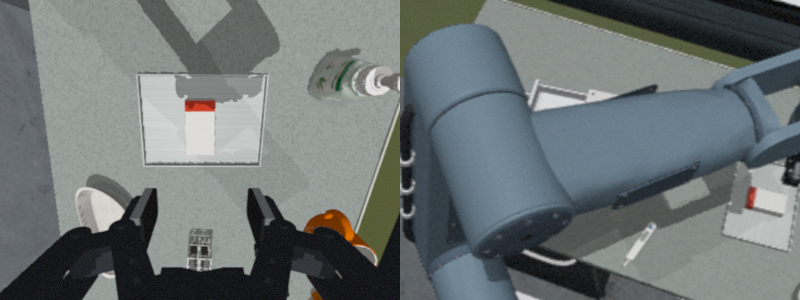

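```bash
python3 -c "
from bench import ctrl
print(ctrl.hand_in())"
```

```text
the job is handed in; nothing more can be done
None
```

I handed the job in at about 20.6 s: the knob is parked in the +60° rest notch, the drawer is open at its stop, and the carton lies flat in the tray with the same side up; no bystander was touched that I know of, though only the gel bottle shows in the last picture.

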